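Pop the push-latch hatch of the table's breaker box and reset the tripped breaker

TASK

The breaker in the smaller of the two grey electric boxes on the cutting table has tripped. With a fingertip, press its hatch once on the finger ribs at the front edge so that the push latch lets go, take the hand clear, and make sure that the hatch stands fully open by itself for a good two seconds without being touched; then push the round white reset button inside fully home, so that it stays in, and leave the hatch open. Nothing is gripped or lifted: do not push the hatch again once it has sprung, keep the larger socket box shut, and do not disturb the loose sewing things.

Things in the scene. Friction and masses are not known exactly. Their poses are not given: they have to be found in the camera images.
- breaker_box: Breaker box: the SMALLER of two grey electric boxes fixed to the table, 150 mm deep (its x), 130 mm wide (its y), walls to 66 mm, closed by a cap hatch 158 x 138 mm with its top at 76 mm. Origin under its centre; x points from the front (latch edge) to the hinge side, z up. Inside: black deck at 48 mm with the reset button, and two flat fuse caps (7 mm high) 40 mm behind the centre.
- hatch: The breaker box's hatch: light grey plate 4 mm thick, a white latch tongue 40 mm long under its front edge. Origin on the hinge line, 78 mm behind the box's centre at 70 mm height. Its front edge is 157 mm from the hinge line and when open stands about 220 mm above the table, leaning back behind the box.
- hatch_hinge (a joint): Angle of that hatch, rad: 0 latched shut, down to -0.040 pressed in (stop; 5.5 mm at the front), 1.9 fully open. Push-push latch: 3 to 4 N on the ribs snaps it in to the stop and frees it; once the finger is withdrawn a spring (about 1 N at the edge) lifts it fully open in about 1.5 s and holds it there. It cannot be pulled open while latched.
- hatch_press (a point): Where to press down: centre of the finger ribs on the breaker box's hatch (three ribs 50 mm wide, 1 mm high, in a slightly darker patch 28 x 64 mm), 17 mm from the front edge, 76 mm above the table while shut. It moves with the hatch, whose front edge swings up and back, never towards the front.
- reset_travel (a joint): Travel of the breaker's reset button, m: 0 popped out (tripped), 0.007 fully pushed in. It needs about 3 to 4 N and stays where it is pushed, with no spring back.
- reset_top (a point): Centre of the top of the reset button: round, white, 22 mm across, in a steel collar 30 mm across; pushed straight down. Top 63 mm above the table when tripped, 56 mm when in. Under the hatch, 47 mm behind the ribs' shut position and 93 mm in front of the hinge line; walls 66 mm high stand at least 50 mm from it.
- socket_box: The socket box, not to be operated: the LARGER light grey box, same make and height, 150 mm deep by 230 mm wide, its hatch 158 x 238 mm. Same axes. Origin under its centre.
- socket_hatch_hinge (a joint): Angle of the socket box's hatch, rad: 0 closed and latched; same latch, so it too would pop open if pressed.
- thread_cone: Loose bystander: standing cream cone of thread, 62 mm across its foot, 95 mm tall, beside the front of the breaker box; origin under its foot.
- chalk: Loose bystander: flat off-white chalk block 40 x 55 x 10 mm, in front of the breaker box; origin under its centre.
- pin_dish: Loose bystander: steel pin bowl 90 mm across, 26 mm high, in front of the socket box; origin under its centre.
- tape_case: Loose bystander: black tape-measure case 52 x 52 x 28 mm, in front of the socket box; origin under its centre.
- spool: Loose bystander: blue-grey thread spool 36 mm across, 46 mm tall, standing between the two boxes; origin under its centre.
- pattern_weight: Loose bystander: round steel pattern weight 68 mm across, 51 mm tall with a knob; origin under its centre.
- shears: Loose bystander: tailor's shears, about 235 mm long, 12 mm high, lying flat; origin near the pivot.

How it is judged (in metres and radians):
On the way, in this order (a step that is already met when the one before it is completed fails the run):
1. a fingertip presses the breaker box's hatch in until its latch lets go (value of joint hatch_hinge below -0.025 rad and contact force between the fingers and hatch above 0.5 N).
2. the hatch has sprung fully open and stands there untouched for 1 s, the reset button still out (value of joint hatch_hinge above 1.75 rad and contact force between each of the fingers, the arm and hatch below 0.1 N and value of joint reset_travel below 0.003 m), for 1 s.
3. the reset button is pushed fully home (value of joint reset_travel above 0.006 m), for 0.1 s.
At the end, for the whole second after the job is handed in: The breaker box's hatch stands open (over 1.75 rad), still and untouched; the reset button is in by more than 6 of its 7 mm; the socket box's hatch is shut and latched; every loose thing is within 30 mm of where it stood (value of joint hatch_hinge above 1.75 rad and velocity of joint hatch_hinge between -0.05 and 0.05 rad/s and contact force between each of the fingers, the arm and hatch below 0.1 N and value of joint reset_travel above 0.006 m and value of joint socket_hatch_hinge between -0.015 and 0.03 rad and distance of each of thread_cone, chalk, pin_dish, tape_case, spool, pattern_weight, shears from where it was at the start of the episode below 0.03 m).
It fails at once if the sprung hatch is pushed again (over 4 N on it when it is open more than 0.15 rad) (value of joint hatch_hinge above 0.15 rad and contact force between any of the fingers, the arm and hatch above 4 N).
It fails at once if the socket box's hatch is pressed in or opened (value of joint socket_hatch_hinge above 0.05 rad or value of joint socket_hatch_hinge below -0.02 rad).
It fails at once if a loose thing is lifted, carried or knocked away (moved over 30 mm) (distance of any of thread_cone, chalk, pin_dish, tape_case, spool, pattern_weight, shears from where it was at the start of the episode above 0.03 m).
It also fails if it takes over 40 s, if anything falls off the work surface, if the arm or the gripper's body presses on something with over 40 N, if the wrist force passes 120 N, or if a joint passes its speed limit or range.

ROBOT

A 6-joint arm with a two-finger parallel gripper is mounted at the origin on the work surface. World frame = base frame: x ahead of the robot, y to its left, z up, the work surface at z = 0. Lengths are in mm, angles in rad, forces in N, time in s.
With the tool pointing down it reaches from about 275 to 1000 mm from the base axis. Payload 8.4 kg.
Tool frame: the origin (TCP) lies where the fingers leave the gripper's body, on its centre line; the fingertips stand 73 mm ahead of it and the grasp point (between the pads) lies 54 mm ahead of it (grip_point_offset is the distance from the TCP to the grasp point, in mm); z points along the fingers, y is the direction in which the jaws open and shut (so a half turn about z gives the same grasp; the last joint's range is limited). The gripper opens to 85 mm and grips with 20 to 120 N. Pads are 22 mm wide; open, the fingers measure 114 mm over their backs; the gripper's body (76 mm by 85 mm) begins 54 mm behind the grasp point. The pads swing forward as they close: fully open they stand 13 mm farther back than shut.
Start: joints at [-1.307, 0.353, 1.633, -0, 1.155, -0.002], TCP at [164.174, -603.055, 303.881] pointing down, gripper open.
Joint ranges: [-2.63, 2.63], [-0.92, 2.1], [0.06, 2.66], [-1.3, 4.44], [0, 2.69], [-3.02, 3.02]. Speed limits (rad/s): [2.22, 2.22, 2.79, 3.14, 3.14, 3.14].

INTERFACE

Orientations are given as [roll, pitch, yaw] about the fixed x, y, z axes, in that order (R = Rz(yaw) Ry(pitch) Rx(roll)).
In Python, from rig import sense, grab_frame, sign_off, grip_point_offset gives the robot as it stands. The module is installed in compiled form; this text tells all that it offers.
- The arm moves only by the tool drive_tool, never from a script. Its argument "targets" is one flat list of numbers, 7 for each row, row after row: the shift along the tool's x, y, z in m, then the turn, a rotation vector about the tool's x, y, z in rad, then the opening, from 0 (shut) to 1 (fully open). In form: [tx, ty, tz, wx, wy, wz, grip, tx, ty, tz, wx, wy, wz, grip, ...]. A call has 1 to 12 rows; each row is the pose to reach, as a shift and turn from the pose commanded when the call began, along the tool's axes at that moment; what a row does not reach only later rows make up. A row lasts 1/12 s, in which the tool goes at most 41.7 mm and 7.16 degrees, less where a joint would pass 70% of its speed; a pose out of reach is approached as far as the arm can. A call with a gripper value outside its range is refused whole. The fingers move at their own pace and stop on an object; "force" is the grip in N (left out, the last holds). Time passes only in rows, so rows that repeat a pose let the fingers close. It gives the time, the measured TCP pose, the force and the opening at its end, in the units of the state.
- sense(): the state, without advancing time (a new reading comes with each control period).
- grab_frame(name): name is "scene" or "side" or "wrist"; returns a dict with "color" (400x640x3 uint8, blue, green, red), "vertical_fov" (degrees; the focal length in pixels is half the picture's height over the tangent of half this angle, whatever the lens; pixels are square), "cx", "cy" (the principal point, pixels), "world_from_camera" (4x4, takes a point from camera to world coordinates). Camera axes: x right, y down, z forward; pixel columns grow to the right and rows downward; lengths in mm; the calibration is good to about 2 mm. A picture is of the moment at which its call begins. There is no depth.
- sign_off(): hands the job in, once; it reports no verdict.
The state is a dict: "clock": time; "qpos": joint angles; "qvel": joint speeds; "joint_efforts": joint torques, N m; "eef_pos": TCP position; "tcp_rot": TCP orientation; "contact_force": force on the tool from outside, world axes, zero at the start; "wrist_torque": the same for the moment, N m; "opening": opening from 0.0 (shut) to 1.0 (fully open).
Only numpy, scipy, OpenCV 4.12 (cv2) and the standard library are available. Lean on these libraries where they do the work, as an engineer would, in place of code of your own. Each camera call takes 0.05 s, during which the arm holds its last target. There are 200 camera calls.

## Working session

There is one attempt and no reset: what is moved stays moved. The work goes in short steps, Python scripts to look and compute and a tool call to move; the robot and the scene stay as the last step left them, time stands still between calls to the robot, and variables do not carry over. Pictures are saved under pics/ and viewed, about 8 in all and at most 12, crops included, and the job is handed in when it is done.

Besides the shell and the picture viewer there is one more tool, called by a JSON object that holds its "name" and its "arguments". drive_tool: Moves the arm, as the interface text tells. Its arguments: {"type":"object","properties":{"targets":{"type":"array"},"force":{"type":"number"}},"required":["targets"]}

```bash
mkdir -p pics; cat > h.py <<'E'
import numpy as np, cv2, pickle
from rig import *
def snap(n,tag):
    f=grab_frame(n); cv2.imwrite(f'pics/{tag}.png',f['color']); pickle.dump(f,open(f'pics/{tag}.pkl','wb')); return f
def ray(tag,u,v):
    f=pickle.load(open(f'pics/{tag}.pkl','rb')); F=200/np.tan(np.radians(f['vertical_fov'])/2)
    T=np.array(f['world_from_camera']); d=T[:3,:3]@np.array([(u-f['cx'])/F,(v-f['cy'])/F,1]); return T[:3,3],d/np.linalg.norm(d)
def onz(tag,u,v,z):
    o,d=ray(tag,u,v); return o+d*(z-o[2])/d[2]
def tri(*obs):
    A=np.zeros((3,3));b=np.zeros(3)
    for t,u,v in obs:
        o,d=ray(t,u,v);P=np.eye(3)-np.outer(d,d);A+=P;b+=P@o
    x=np.linalg.solve(A,b); return x,[float(np.linalg.norm(np.cross(x-ray(*o)[0],ray(*o)[1]))) for o in obs]
E
python3 - <<'E'
from h import *
for n in('scene','side','wrist'):
    f=snap(n,n+'0'); print(n,f['vertical_fov'],np.round(f['world_from_camera'],2).tolist())
print(sense())
E
```

```text
scene 46.52147112887724 [[0.89, 0.38, -0.27, 982.56], [0.46, -0.74, 0.48, -795.57], [-0.02, -0.55, -0.83, 1410.28], [0.0, 0.0, 0.0, 1.0]]
side 55.86305811743204 [[1.0, 0.01, 0.02, 536.53], [-0.01, -0.71, 0.7, -736.69], [0.02, -0.7, -0.71, 817.69], [0.0, 0.0, 0.0, 1.0]]
wrist 70.4821574245081 [[0.26, -0.93, -0.27, 233.3], [-0.96, -0.25, -0.07, -585.89], [-0.0, 0.28, -0.96, 372.82], [0.0, 0.0, 0.0, 1.0]]
{'clock': 0.15, 'qpos': array([-1.30740722e+00,  3.53497581e-01,  1.63392479e+00,  1.66474839e-05,
        1.15520620e+00, -2.39812399e-03]), 'qvel': array([-1.05634181e-04,  1.81699129e-04, -2.37337295e-03, -1.94501758e-05,
       -2.59264470e-04,  4.87404568e-04]), 'joint_efforts': array([-1.12728401e-03, -6.05636501e+01, -3.42338419e+01, -5.77214905e-05,
        6.11789568e-03, -5.95589370e-06]), 'eef_pos': array([ 164.10322137, -602.79291457,  303.34526337]), 'tcp_rot': array([-3.14055677e+00, -1.77076649e-05,  2.65780489e-01]), 'contact_force': array([0.25649488, 0.00775023, 0.82529513]), 'wrist_torque': array([ 0.00472769,  0.0027075 , -0.03849177]), 'opening': 0.996714075550956}
```

View pics/scene0.png

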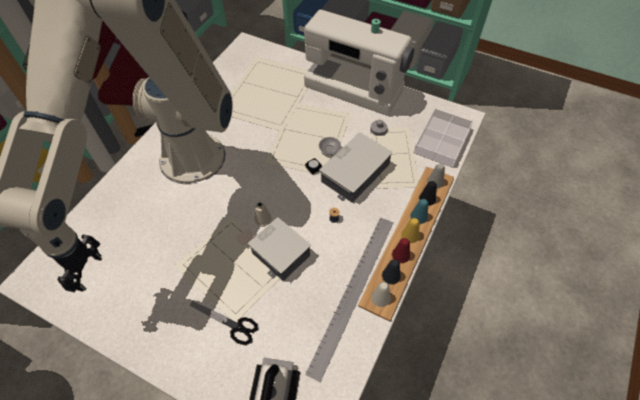

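View pics/side0.png

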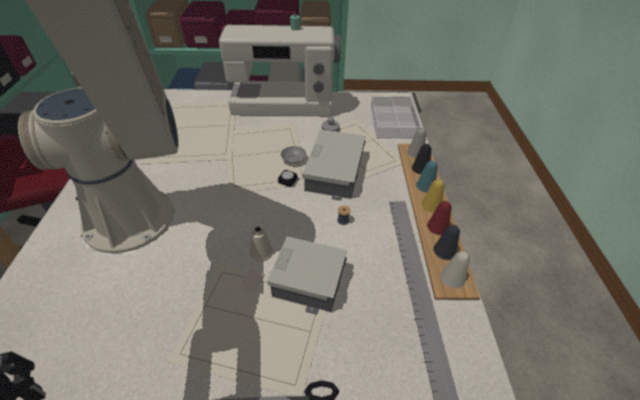

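The scene view shows the small box near (280,247). In the side view it is near (310,272), with the rib patch on its left (front) edge near (284,260) and the cone at (260,243). I'll enlarge both.

```bash
python3 - <<'E'
from h import *
a=cv2.imread('pics/side0.png')[215:325,235:365]; b=cv2.imread('pics/scene0.png')[190:290,225:325]
a=cv2.resize(a,None,fx=5,fy=5,interpolation=cv2.INTER_CUBIC)
b=cv2.resize(b,None,fx=5,fy=5,interpolation=cv2.INTER_CUBIC)
cv2.imwrite('pics/ca.png',a);cv2.imwrite('pics/cb.png',b)
E
```

```text
(no output)
```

View pics/ca.png

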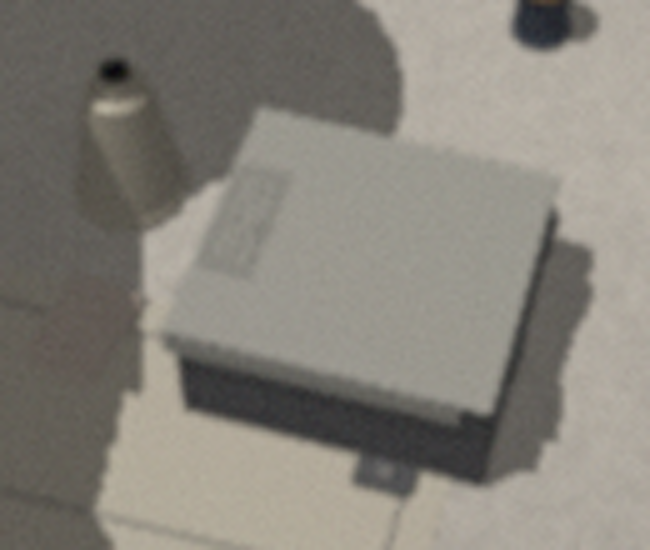

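View pics/cb.png

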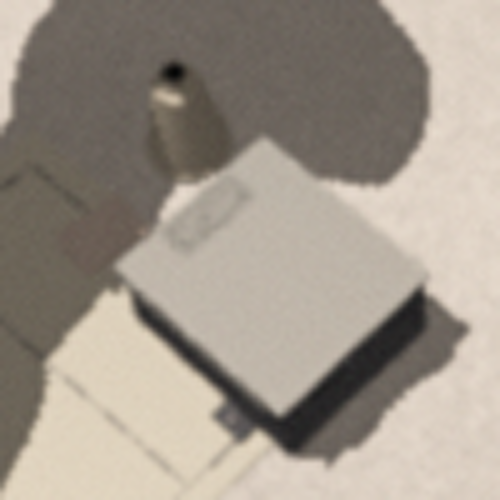

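```bash
python3 - <<'E'
from h import *
S={'FL':(265,108),'FR':(165,338),'BR':(490,415),'BL':(557,182),'rib':(247,222),'cone':(113,70)}
C={'FL':(263,138),'FR':(117,268),'BR':(280,418),'BL':(427,277),'rib':(208,213),'cone':(174,70)}
P={}
for k in S:
    s=('side0',S[k][0]/5+234.6,S[k][1]/5+214.6);c=('scene0',C[k][0]/5+224.6,C[k][1]/5+189.6)
    x,r=tri(s,c);P[k]=x;print(k,x.round(1),np.round(r,1),onz(*s,76).round(1),onz(*c,76).round(1))
f=(P['FL']+P['FR']-P['BL']-P['BR']);ax=-f/np.linalg.norm(f)
print('yaw',np.arctan2(ax[1],ax[0]),'c',sum(P[k] for k in('FL','FR','BL','BR'))/4)
for a,b in('FL FR','BL BR','FL BL','FR BR'):pass
E
```

```text
FL [ 469.4 -133.8   85.6] [0.2 0.2] [ 468.4 -125.7   76. ] [ 465.8 -129.1   76. ]
FR [ 429.3 -257.5   70.8] [0.6 0.6] [ 430.5 -261.4   76. ] [ 431. -259.   76.]
BR [ 578.3 -301.7   75.8] [1.4 1.4] [ 577.7 -300.3   76. ] [ 579.3 -303.1   76. ]
BL [ 614.3 -172.5   76.8] [0.5 0.5] [ 614.2 -171.4   76. ] [ 614.4 -172.6   76. ]
rib [ 463.7 -197.4   77.8] [0.3 0.3] [ 463.7 -196.4   76. ] [ 462.7 -196.3   76. ]
cone [ 393.5 -121.1   99.2] [0.1 0.1] [ 388.8 -101.1   76. ] [ 383.2 -109.3   76. ]
yaw -0.27501143990386157 c [ 522.82639656 -216.34222042   77.25153835]Traceback (most recent call last):
  File "<stdin>", line 10, in <module>
ValueError: too many values to unpack (expected 2)
```

```bash
cat >> h.py <<'E'
from scipy.spatial.transform import Rotation as R
AX=np.array([.9625,-.2715,0]); AY=np.array([.2715,.9625,0])
def goal(tip,tilt):
    z=np.sin(tilt)*AX-np.cos(tilt)*np.array([0,0,1.]); x=np.cos(tilt)*AX+np.sin(tilt)*np.array([0,0,1.])
    return np.array(tip)-73*z, np.c_[x,np.cross(z,x),z]
def rel(tip,tilt):
    s=sense();R0=R.from_euler('xyz',s['tcp_rot']).as_matrix();p,R1=goal(tip,tilt)
    print('shift',(R0.T@(p-s['eef_pos'])/1000).round(4),'rot',R.from_matrix(R0.T@R1).as_rotvec().round(4),'tcp',p.round(1))
E
python3 - <<'E'
from h import *
rel(np.array([463,-198,130])+10*AX,np.radians(25))
E
```

```text
shift [ 0.3768 -0.3227  0.1075] rot [-0.1189  0.4258  0.5318] tcp [ 442.9 -192.3  196.2]
```

{"name": "drive_tool", "arguments": {"targets": [0.377, -0.323, 0.05, -0.119, 0.426, 0.532, 0, 0.377, -0.323, 0.05, -0.119, 0.426, 0.532, 0, 0.377, -0.323, 0.05, -0.119, 0.426, 0.532, 0, 0.377, -0.323, 0.05, -0.119, 0.426, 0.532, 0, 0.377, -0.323, 0.05, -0.119, 0.426, 0.532, 0, 0.377, -0.323, 0.05, -0.119, 0.426, 0.532, 0, 0.377, -0.323, 0.05, -0.119, 0.426, 0.532, 0, 0.377, -0.323, 0.05, -0.119, 0.426, 0.532, 0, 0.377, -0.323, 0.05, -0.119, 0.426, 0.532, 0, 0.377, -0.323, 0.05, -0.119, 0.426, 0.532, 0, 0.377, -0.323, 0.05, -0.119, 0.426, 0.532, 0, 0.377, -0.323, 0.05, -0.119, 0.426, 0.532, 0], "force": 30}}

```text
clock: 1.15
eef_pos: [443.8, -190.4, 254.0]
tcp_rot: [3.141, -0.438, -0.275]
contact_force: [0.2, -1.4, -0.2]
opening: 0.003
```

{"name": "drive_tool", "arguments": {"targets": [0, 0, 0, 0, 0, 0, 0]}}

```text
clock: 1.23
eef_pos: [445.9, -186.5, 253.5]
tcp_rot: [-3.14, -0.437, -0.272]
contact_force: [-0.5, 0.3, -0.1]
opening: -0.001
```

```bash
python3 - <<'E'
from h import *
rel(np.array([463,-198,130])+10*AX,np.radians(25)); print(sense())
E
```

```text
shift [-0.0254  0.0065  0.0514] rot [-0.0032 -0.0006  0.003 ] tcp [ 442.9 -192.3  196.2]
{'clock': 1.2333, 'qpos': array([-0.43986039,  0.05244248,  2.21810052,  0.16944229,  0.44539097,
        1.26490076]), 'qvel': array([-0.13057919, -0.00826918,  0.00299865,  0.09602281,  0.03966136,
       -0.34596139]), 'joint_efforts': array([  3.95543844, -33.50345492, -29.46940184,  -0.74547401,
        -2.78793432,   3.50052886]), 'eef_pos': array([ 445.88116161, -186.49155625,  253.50181817]), 'tcp_rot': array([-3.13977862, -0.43694515, -0.27161773]), 'contact_force': array([-0.46348829,  0.27171413, -0.12722685]), 'wrist_torque': array([-0.00060043,  0.22684328,  0.03014388]), 'opening': -0.0014710834350285756}
```

{"name": "drive_tool", "arguments": {"targets": [-0.02, 0.004, 0.045, 0, 0, 0, 0, -0.02, 0.004, 0.045, 0, 0, 0, 0, -0.02, 0.004, 0.045, 0, 0, 0, 0, -0.02, 0.004, 0.045, 0, 0, 0, 0, -0.02, 0.004, 0.045, 0, 0, 0, 0]}}

```text
clock: 1.65
eef_pos: [443.1, -197.4, 205.7]
tcp_rot: [3.141, -0.438, -0.276]
contact_force: [-0.4, 0.6, -0.1]
opening: 0.0
```

```bash
python3 - <<'E'
from h import *
rel(np.array([463,-198,90])+10*AX,np.radians(25)); snap('wrist','w1');snap('side','s1'); snap('scene','c1');print(sense()['contact_force'])
a=cv2.resize(cv2.imread('pics/s1.png')[175:315,235:375],None,fx=4,fy=4,interpolation=2);b=cv2.imread('pics/w1.png');b=cv2.resize(b,(800,500))
cv2.imwrite('pics/s1c.png',a)
E
```

```text
shift [-0.0224 -0.0049  0.0442] rot [ 0.0016 -0.0017 -0.0011] tcp [ 442.9 -192.3  156.2]
[-0.28855468  0.5781388  -0.58667199]
```

View pics/s1c.png

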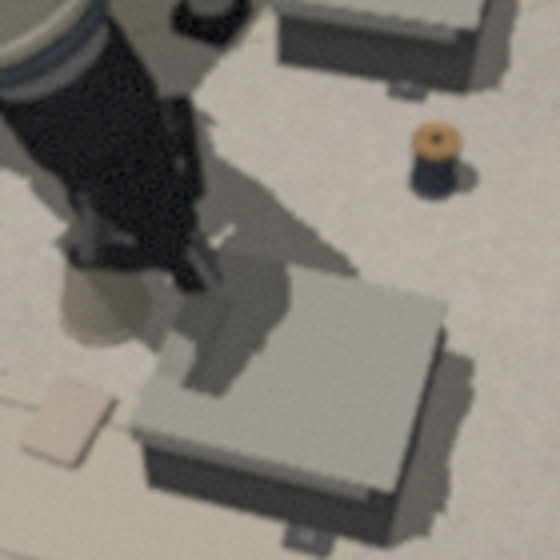

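View pics/w1.png

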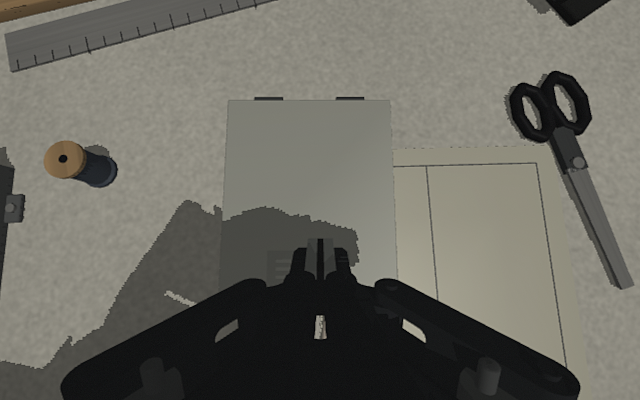

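The wrist view shows the hatch at u≈221–396 at the ribs' level, with the finger at u≈320, about 5 mm off-centre. That agrees with the computed correction. I'll descend to just above the ribs.

{"name": "drive_tool", "arguments": {"targets": [-0.022, -0.005, 0.044, 0.002, -0.002, -0.001, 0, -0.022, -0.005, 0.044, 0.002, -0.002, -0.001, 0, -0.022, -0.005, 0.044, 0.002, -0.002, -0.001, 0, -0.022, -0.005, 0.044, 0.002, -0.002, -0.001, 0, -0.022, -0.005, 0.044, 0.002, -0.002, -0.001, 0]}}

```text
clock: 2.22
eef_pos: [443.7, -191.9, 156.8]
tcp_rot: [-3.141, -0.437, -0.274]
contact_force: [0.0, -0.1, 0.5]
opening: -0.003
```

```bash
python3 - <<'E'
from h import *
rel(np.array([463,-198,80.6])+10*AX,np.radians(25)); print(sense()['contact_force'],sense()['eef_pos'])
f=snap('wrist','w2')
cv2.imwrite('pics/w2c.png',cv2.resize(f['color'][180:360,180:440],None,fx=3,fy=3))
E
```

```text
shift [-0.0048  0.0006  0.0088] rot [-0.0008 -0.0008  0.0011] tcp [ 442.9 -192.3  146.8]
[ 0.01363821 -0.14886834  0.45606137] [ 443.72191218 -191.93024881  156.75587463]
```

View pics/w2c.png

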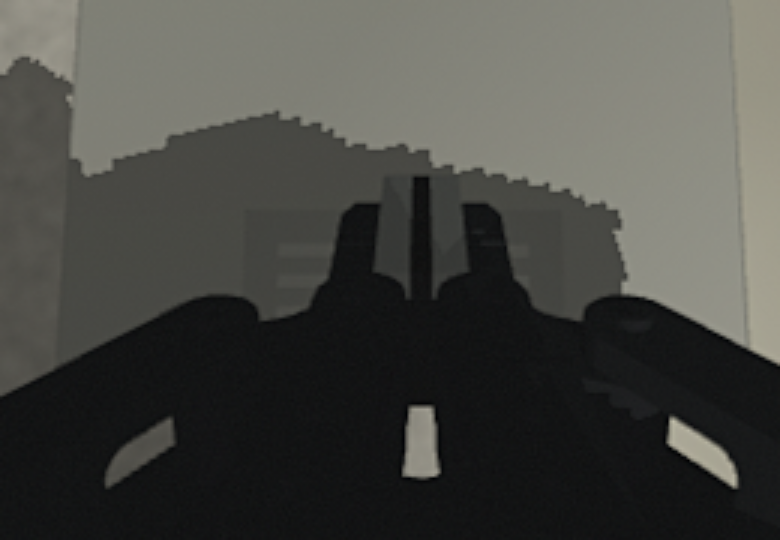

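The patch is at crop columns 245–562 (centre 403) and the finger is at 420, about 3 mm off-centre and over the ribs. I'll descend in small steps, with −x·0.42 and +z·0.91 per unit down.

{"name": "drive_tool", "arguments": {"targets": [-0.0017, 0, 0.0036, 0, 0, 0, 0, -0.0034, 0, 0.0072, 0, 0, 0, 0, -0.0038, 0, 0.0082, 0, 0, 0, 0, -0.0038, 0, 0.0082, 0, 0, 0, 0]}}

```text
clock: 2.6
eef_pos: [443.4, -191.6, 147.2]
tcp_rot: [-3.141, -0.436, -0.274]
contact_force: [0.6, -0.4, -0.2]
opening: -0.0
```

{"name": "drive_tool", "arguments": {"targets": [-0.0006, 0, 0.0014, 0, 0, 0, 0, -0.0013, 0, 0.0027, 0, 0, 0, 0, -0.0013, 0, 0.0027, 0, 0, 0, 0]}}

```text
clock: 2.85
eef_pos: [443.4, -191.7, 143.8]
tcp_rot: [-3.141, -0.436, -0.274]
contact_force: [0.4, -0.2, 3.6]
opening: -0.001
```

{"name": "drive_tool", "arguments": {"targets": [-0.0006, 0, 0.0014, 0, 0, 0, 0, -0.0013, 0, 0.0027, 0, 0, 0, 0, -0.0019, 0, 0.0041, 0, 0, 0, 0, -0.0025, 0, 0.0054, 0, 0, 0, 0, -0.0025, 0, 0.0054, 0, 0, 0, 0]}}

```text
clock: 3.27
eef_pos: [443.4, -191.7, 138.6]
tcp_rot: [-3.141, -0.438, -0.274]
contact_force: [-10.7, 3.0, 29.7]
opening: 0.0
```

The hatch is at its stop: 30 N, 5.4 mm in. Now withdraw up and to the front.

{"name": "drive_tool", "arguments": {"targets": [0.0034, 0, -0.0073, 0, 0, 0, 0, -0.012, 0, -0.045, 0, 0, 0, 0, -0.022, 0, -0.083, 0, 0, 0, 0, -0.03, 0, -0.124, 0, 0, 0, 0, -0.03, 0, -0.124, 0, 0, 0, 0, -0.03, 0, -0.124, 0, 0, 0, 0]}}

```text
clock: 3.77
eef_pos: [366.4, -170.2, 240.0]
tcp_rot: [3.141, -0.441, -0.273]
contact_force: [0.3, -0.3, 0.6]
opening: 0.0
```

{"name": "drive_tool", "arguments": {"targets": [0, 0, 0, 0, 0, 0, 0, 0, 0, 0, 0, 0, 0, 0, 0, 0, 0, 0, 0, 0, 0, 0, 0, 0, 0, 0, 0, 0, 0, 0, 0, 0, 0, 0, 0, 0, 0, 0, 0, 0, 0, 0, 0, 0, 0, 0, 0, 0, 0, 0, 0, 0, 0, 0, 0, 0, 0, 0, 0, 0, 0, 0, 0, 0, 0, 0, 0, 0, 0, 0, 0, 0, 0, 0, 0, 0, 0, 0, 0, 0, 0, 0, 0, 0]}}

```text
clock: 4.77
eef_pos: [366.4, -170.0, 237.4]
tcp_rot: [-3.141, -0.435, -0.274]
contact_force: [0.8, -0.4, -0.8]
opening: -0.001
```

{"name": "drive_tool", "arguments": {"targets": [0, 0, 0, 0, 0, 0, 0, 0, 0, 0, 0, 0, 0, 0, 0, 0, 0, 0, 0, 0, 0, 0, 0, 0, 0, 0, 0, 0, 0, 0, 0, 0, 0, 0, 0, 0, 0, 0, 0, 0, 0, 0, 0, 0, 0, 0, 0, 0, 0, 0, 0, 0, 0, 0, 0, 0, 0, 0, 0, 0, 0, 0, 0, 0, 0, 0, 0, 0, 0, 0, 0, 0, 0, 0, 0, 0, 0, 0, 0, 0, 0, 0, 0, 0]}}

```text
clock: 5.77
eef_pos: [366.4, -170.0, 237.3]
tcp_rot: [-3.141, -0.435, -0.274]
contact_force: [-0.6, -0.2, -0.2]
opening: 0.002
```

{"name": "drive_tool", "arguments": {"targets": [0, 0, 0, 0, 0, 0, 0, 0, 0, 0, 0, 0, 0, 0, 0, 0, 0, 0, 0, 0, 0, 0, 0, 0, 0, 0, 0, 0, 0, 0, 0, 0, 0, 0, 0, 0, 0, 0, 0, 0, 0, 0, 0, 0, 0, 0, 0, 0, 0, 0, 0, 0, 0, 0, 0, 0, 0, 0, 0, 0, 0, 0, 0, 0, 0, 0, 0, 0, 0, 0, 0, 0, 0, 0, 0, 0, 0, 0, 0, 0, 0, 0, 0, 0]}}

```text
clock: 6.77
eef_pos: [366.4, -170.0, 237.3]
tcp_rot: [-3.141, -0.435, -0.274]
contact_force: [-0.1, 0.4, -0.1]
opening: 0.002
```

```bash
python3 - <<'E'
from h import *
snap('side','s3'); snap('wrist','w3'); snap('scene','c3'); s=sense(); print(s['clock'],s['eef_pos'],s['contact_force'])
a=cv2.resize(cv2.imread('pics/s3.png')[170:320,235:395],None,fx=3,fy=3,interpolation=2);b=cv2.imread('pics/c3.png')[170:290,220:320]
cv2.imwrite('pics/m3.png',np.hstack([a,cv2.resize(b,(310,450)[:1]+(372,),interpolation=2) if 0 else cv2.copyMakeBorder(cv2.resize(b,(310,372),interpolation=2),0,78,0,0,0)]))
E
```

```text
6.9167 [ 366.44178017 -169.98049803  237.29866413] [-0.24404809 -1.13886854  0.00345158]
```

View pics/m3.png

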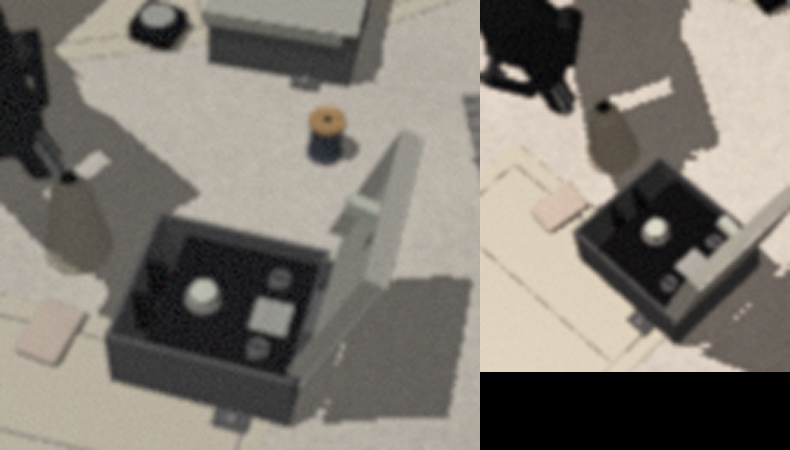

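View pics/w3.png

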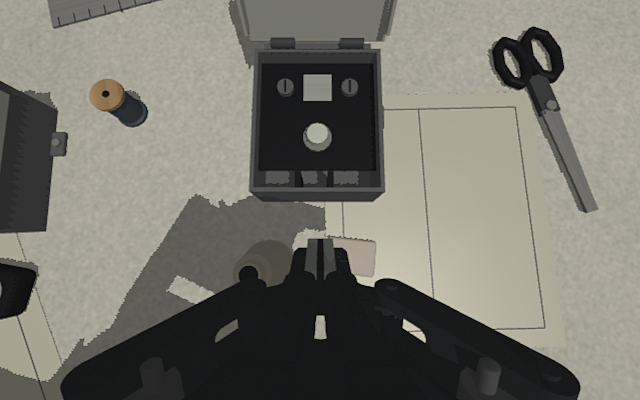

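The hatch stands fully open. The button top is at wrist (318,132), side ≈(302.4,266.2) and scene ≈(276.3,244).

```bash
python3 - <<'E'
from h import *
W=('w3',318,132);S=('s3',302.3,266.3);C=('c3',276,243.8)
print(tri(W,S,C),tri(W,S)[0]);[print(onz(*o,63).round(1)) for o in(W,S,C)]
b=np.array([522.5,-216,0])-15*AX;print(b)
rel([508,-212,120],0)
E
```

```text
(array([ 508.1645734 , -210.09073079,   62.14332678]), [0.9431994191731371, 2.1059222252412817, 2.8666351783211597]) [ 507.71118498 -208.94145325   64.02272429]
[ 508.  -209.1   63. ]
[ 507.7 -208.2   63. ]
[ 509.1 -213.6   63. ]
[ 508.0625 -211.9275    0.    ]
shift [0.1152 0.0023 0.1024] rot [-0.0009 -0.435   0.0014] tcp [ 508. -212.  193.]
```

{"name": "drive_tool", "arguments": {"targets": [0.03, 0, 0.01, 0, -0.12, 0, 0, 0.06, 0, 0.03, 0, -0.24, 0, 0, 0.09, 0.001, 0.06, 0, -0.36, 0, 0, 0.115, 0.001, 0.09, 0, -0.435, 0, 0, 0.115, 0.001, 0.102, 0, -0.435, 0, 0, 0.115, 0.001, 0.102, 0, -0.435, 0, 0, 0.115, 0.001, 0.102, 0, -0.435, 0, 0, 0.115, 0.001, 0.102, 0, -0.435, 0, 0]}}

```text
clock: 7.58
eef_pos: [506.7, -210.3, 193.4]
tcp_rot: [-3.141, 0.001, -0.273]
contact_force: [0.6, 0.3, 0.1]
opening: 0.003
```

```bash
python3 - <<'E'
from h import *
rel([508,-210.5,75],0);s=sense();print(s['eef_pos'],s['contact_force'])
f=snap('wrist','w4');cv2.imwrite('pics/w4c.png',cv2.resize(f['color'][100:340,170:470],None,fx=2,fy=2))
E
```

```text
shift [ 0.0014 -0.0001  0.0454] rot [-0.0007  0.0006  0.0015] tcp [ 508.  -210.5  148. ]
[ 506.67200976 -210.2559598   193.38911215] [0.64954196 0.26116357 0.1302961 ]
```

View pics/w4c.png

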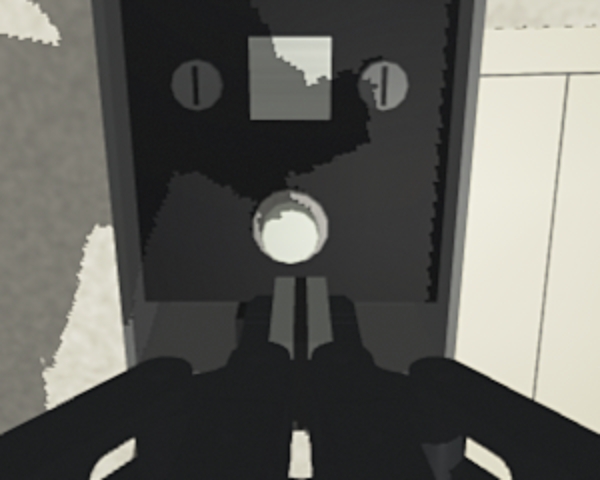

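```bash
python3 - <<'E'
from h import *
print(onz('w4',315,218,63), tri(('w4',315,218),('w3',318,132)))
rel(onz('w4',315,218,63)*[1,1,0]+[0,0,68],0)
E
```

```text
[ 508.40602952 -208.47360638   63.        ] (array([ 508.23230598, -208.77831381,   62.76962894]), [0.34472964333205225, 0.34472964333205264])
shift [ 0.001  -0.0022  0.053 ] rot [-0.0006 -0.0006  0.0013] tcp [ 508.4 -208.5  141. ]
```

Two wrist views agree on the button at (508.3, −208.6, 62.8), which matches the stated 63 mm height. Descending.

{"name": "drive_tool", "arguments": {"targets": [0.001, -0.002, 0.02, 0, 0, 0, 0, 0.001, -0.002, 0.04, 0, 0, 0, 0, 0.001, -0.002, 0.052, 0, 0, 0, 0, 0.001, -0.002, 0.052, 0, 0, 0, 0, 0.001, -0.002, 0.052, 0, 0, 0, 0]}}

```text
clock: 8.05
eef_pos: [508.9, -208.9, 141.8]
tcp_rot: [-3.141, 0.0, -0.274]
contact_force: [0.9, -0.4, 0.1]
opening: -0.0
```

{"name": "drive_tool", "arguments": {"targets": [0, 0, 0.002, 0, 0, 0, 0, 0, 0, 0.004, 0, 0, 0, 0, 0, 0, 0.006, 0, 0, 0, 0, 0, 0, 0.008, 0, 0, 0, 0, 0, 0, 0.008, 0, 0, 0, 0]}}

```text
clock: 8.47
eef_pos: [509.8, -209.2, 133.4]
tcp_rot: [-3.141, -0.001, -0.273]
contact_force: [-0.0, -1.3, 0.7]
opening: 0.0
```

{"name": "drive_tool", "arguments": {"targets": [0, 0, 0.0015, 0, 0, 0, 0, 0, 0, 0.003, 0, 0, 0, 0, 0, 0, 0.0045, 0, 0, 0, 0, 0, 0, 0.0045, 0, 0, 0, 0]}}

```text
clock: 8.8
eef_pos: [509.7, -209.1, 128.7]
tcp_rot: [-3.141, -0.001, -0.273]
contact_force: [1.1, -1.1, 1.5]
opening: -0.002
```

{"name": "drive_tool", "arguments": {"targets": [0, 0, 0.0015, 0, 0, 0, 0, 0, 0, 0.0025, 0, 0, 0, 0, 0, 0, 0.0025, 0, 0, 0, 0]}}

```text
clock: 9.05
eef_pos: [509.8, -209.1, 128.1]
tcp_rot: [-3.141, -0.001, -0.273]
contact_force: [-6.0, 2.6, 25.7]
opening: 0.001
```

26 N with the tip at about 55 mm means the button is at its stop. Hold briefly, then retract straight up and check.

{"name": "drive_tool", "arguments": {"targets": [0, 0, 0, 0, 0, 0, 0, 0, 0, 0, 0, 0, 0, 0, 0, 0, 0, 0, 0, 0, 0]}}

```text
clock: 9.3
eef_pos: [509.8, -209.1, 128.1]
tcp_rot: [-3.141, -0.001, -0.273]
contact_force: [-5.2, 0.9, 26.6]
opening: -0.001
```

{"name": "drive_tool", "arguments": {"targets": [0, 0, -0.02, 0, 0, 0, 0, 0, 0, -0.045, 0, 0, 0, 0, 0, 0, -0.08, 0, 0, 0, 0, -0.03, 0, -0.12, 0, 0, 0, 0, -0.06, 0, -0.14, 0, 0, 0, 0, -0.1, 0, -0.14, 0, 0, 0, 0, -0.1, 0, -0.14, 0, 0, 0, 0, -0.1, 0, -0.14, 0, 0, 0, 0, -0.1, 0, -0.14, 0, 0, 0, 0]}}

```text
clock: 10.05
eef_pos: [413.3, -182.1, 266.3]
tcp_rot: [-3.141, -0.0, -0.274]
contact_force: [0.4, 0.4, 0.5]
opening: 0.003
```

```bash
python3 - <<'E'
from h import *
snap('wrist','w5');snap('side','s5');s=sense();print(s['clock'],s['eef_pos'],s['contact_force'])
a=cv2.resize(cv2.imread('pics/s5.png')[130:330,225:395],None,fx=2.5,fy=2.5,interpolation=2);b=cv2.imread('pics/w5.png')[0:250,150:500]
cv2.imwrite('pics/m5.png',np.hstack([a,cv2.copyMakeBorder(b,0,250,0,0,0)]))
E
```

```text
10.15 [ 413.96091991 -182.29992724  265.96243666] [ 0.78791303 -0.58122199 -0.55308055]
```

View pics/m5.png

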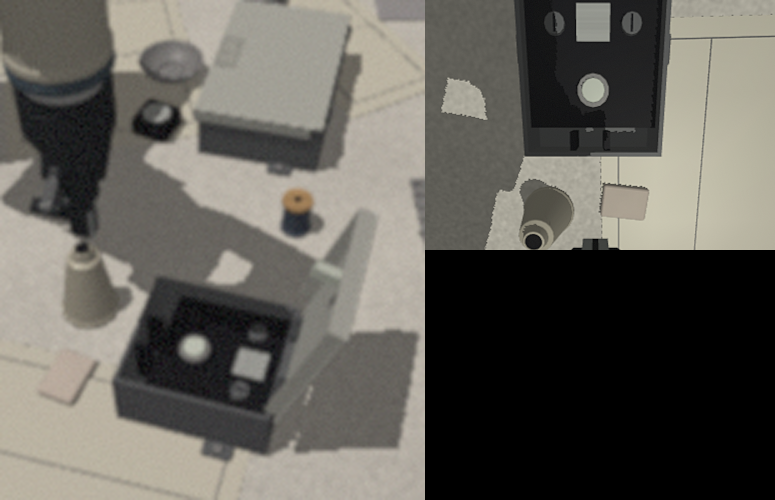

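```bash
python3 - <<'E'
from h import *
print(tri(('w5',318,90),('s5',302.3,268.1)))
print(sign_off())
E
```

```text
(array([ 507.75906001, -208.22930229,   55.6463258 ]), [0.148058038662053, 0.1480580386621391])
the job is handed in; nothing more can be done
None
```

The breaker has been reset and its hatch left open. I handed the job in at about 10 s on the robot's clock, inside the 40 s limit; `sign_off` gave no verdict.

- **Hatch:** I pressed the ribs once with the closed fingertips, tilted 25°. The hatch went in about 5.4 mm to its stop, reading about 30 N. I then withdrew up and to the front. After 3 s untouched, the pictures showed it standing fully open.
- **Reset button:** I pushed it straight down to its stop, reading about 26 N. After retracting, I measured its top at 55.6 mm from two views; before the push it was 62.8 mm. The text gives 56 mm for fully in.
- **Other things:** In the last pictures the hatch is open and untouched, and the socket box is shut. The cone, chalk, dish, tape case and spool look undisturbed. I did not look at the shears or the pattern weight in those pictures, but the arm did not come near either while it was low.
- **Disagreement:** The scene camera put the button about 4–5 mm off in y from the other two views. I went by the two close wrist views, which agreed to within 0.4 mm.

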